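# Draw out the sample drawer and stand the short jar in it

## Robot

A 6-joint arm with a two-finger parallel gripper is mounted at the origin on the work surface. World frame = base frame: x ahead of the robot, y to its left, z up, the work surface at z = 0. Lengths are in mm, angles in rad, forces in N, time in s.
With the tool pointing down it reaches from about 300 to 825 mm from the base axis. Payload 5.4 kg.
Tool frame: the origin (TCP) lies at the very end of the fingers, on their centre line; the grasp point (between the pads) lies 19 mm behind it (env.hold_point_z is the distance from the TCP to the grasp point, in mm); z points along the fingers, y is the direction in which the jaws open and shut (so a half turn about z gives the same grasp; the last joint's range is limited). The gripper opens to 92 mm and grips with 3 to 60 N. Pads are 20 mm wide; open, the fingers measure 128 mm over their backs; the gripper's body (75 mm by 189 mm) begins 69 mm behind the grasp point.
Start: joints at [1.108, 0.158, 1.597, -0, 1.386, -0.21], TCP at [143.828, 556.704, 214.601] pointing down, gripper open.
Joint ranges: [-2.91, 2.91], [-0.94, 2.29], [0.18, 2.7], [-1.29, 4.43], [0.17, 2.64], [-3, 3]. Speed limits (rad/s): [2.57, 2.57, 3.14, 3.14, 3.14, 3.14].

## Interface

Orientations are given as a rotation vector (axis times angle).
In Python, from workcell import state, capture, env gives the robot as it stands.
- The arm moves only by the tool arm_command, never from a script. Its argument "commands" is a list of rows, each a list of 7 numbers: the shift along the world's x, y, z in mm, then the turn, a rotation vector about the world's x, y, z in degrees, then the opening, from 0 (shut) to 1 (fully open). A call has exactly 8 rows; each row shifts and turns the commanded pose from where the row before left it; what a row does not reach is not made up. A row lasts 1/10 s, in which the tool goes at most 50 mm and 8.59 degrees, less where a joint would pass 70% of its speed; a pose out of reach is approached as far as the arm can. A call is refused whole if a number of a shift passes 50 or a number of a turn 8.59, either way. A call with a gripper value outside its range is refused whole. The fingers move at their own pace and stop on an object; "newtons" is the grip in N (left out, the last holds). Time passes only in rows, so rows that do not move let the fingers close, or fill a call up. It gives the time, the measured TCP pose, the force and the opening at its end, in the units of the state.
- state(): the state, without advancing time (a new reading comes with each control period).
- capture(name): name is "scene" or "top" or "wrist"; returns a dict with "img" (480x640x3 uint8, red, green, blue), "fx", "fy", "cx", "cy" (pixels), "pose" (4x4, takes a point from camera to world coordinates). Camera axes: x right, y up, looking along -z (the intrinsics and any distortion apply to the point x, -y, -z); pixel columns grow to the right and rows downward; lengths in mm; the calibration is good to about 2 mm. A picture is of the moment at which its call begins. There is no depth.
- env.hand_in(): hands the job in, once; it reports no verdict.
The state is a dict: "time": time; "qpos": joint angles; "qd": joint speeds; "joint_torque": joint torques, N m; "tool_pos": TCP position; "ee_rot": TCP orientation; "force": force on the tool from outside, world axes, zero at the start; "torque": the same for the moment, N m; "width": finger opening in mm.
Only numpy, scipy, OpenCV 4.12 (cv2) and the standard library are available. Lean on these libraries where they do the work, as an engineer would, in place of code of your own. Each camera call takes 0.05 s, during which the arm holds its last target.

## Task

Pull the drawer of the white bench cabinet right out, through the stiff last stretch until it stands firmly against its stop, but without dragging the cabinet over the bench. Then stand the short amber jar upright on the drawer's floor, setting it down rather than dropping it, and leave the drawer out. Do not knock over or shove the tall jar or the beaker.

Things in the scene. Friction and masses are not known exactly. Their poses are not given: they have to be found in the camera images.
- handle (a point): Centre of the drawer's pull: an upright square steel bar, 14 x 14 mm, 80 mm tall, its axis 38 mm ahead of the drawer's front, joined to it by a leg near each end (70 mm apart). About 75 mm above the bench. Axes (as of all the cabinet's points): x level, into the cabinet; y along its front; z up. The drawer slides out along -x. At the start it is 0 to 35 mm ajar.
- lip (a point): Middle of the lower front edge of the cabinet's overhanging top (22 mm thick, 270 wide), 194 mm up. It juts 75 mm from the face, over the handle at the start, so a gripper pointing straight down cannot reach it: come from the front, leaning back 35 to 45 degrees. The white cabinet (260 deep, 250 wide, 216 high) stands loose on the bench, behind the lip (+x); a pull of some 20 N drags it.
- drawer_floor (a point): Centre of the top of the drawer's inner floor, about 20 mm above the bench. Inside, the drawer is 223 mm long (x), 210 mm wide (y), walls 6 mm thick rising 79 mm above the floor; before the front wall stands the 14 mm thick, 110 mm high front panel. The handle's axis is at x = -172 mm, the inside begins at -111 mm. With the drawer at its stop the front 125 mm of the inside lies clear of the lip.
- catch (a joint): The stiff last stretch of the drawer's travel (m), 0.040 when the drawer stands at its hard stop; it starts at 0 to 0.02 and changes only once the easy run is used up. The drawer runs easily (2 to 3 N) for 155 to 170 mm, then takes about 7 N for 20 to 40 mm more, then stops hard. How much differs each time and cannot be seen: feel for it. It does not spring back.
- short_jar_mid (a point): Centre of the short jar: amber glass, aluminium lid, diameter 56 mm, 70 mm high, about 0.18 kg; it stands on the bench. z up along the jar.
- tall_jar_mid (a point): Centre of the tall jar, the same but 115 mm high; a bystander.
- beaker_mid (a point): Centre of the empty glass beaker, mouth diameter 72 mm, 95 mm high; a bystander. Farther out to the right stands a fixed white microscope, 340 mm high.
Not all that is in view belongs to the job. Leave any blue, brown or purple look-alike of the part that bears short_jar_mid alone.

How it is judged:
By the outcome, as a careful person would: the job done as asked, in the order asked, and still so for the second after the job is handed in, with the robot touching nothing.
It also fails if it takes over 66 s, if anything falls off the work surface, if the arm or the gripper's body presses on something with over 40 N, if the wrist force passes 120 N, or if a joint passes its speed limit or range.

## Working session

There is one attempt and no reset: what is moved stays moved. The work goes in short steps, Python scripts to look and compute and a tool call to move; the robot and the scene stay as the last step left them, time stands still between calls to the robot, and variables do not carry over. Pictures are saved under pics/ and viewed, and the job is handed in when it is done.

Besides the shell and the picture viewer there is one more tool, called after ">>>" as name([rows], argument=value, ...), one row to a line, values as JSON. arm_command: Moves the arm, as the interface text tells. Its arguments: {"type":"object","properties":{"commands":{"type":"array"},"newtons":{"type":"number"}},"required":["commands"]}

```bash
ls; mkdir -p pics; python3 - <<'E'
from workcell import state, capture, env
import cv2
s=state()
print({k:s[k] for k in('time','tool_pos','ee_rot','force','width')}, env.hold_point_z)
for n in('scene','top','wrist'):
    c=capture(n); cv2.imwrite(f'pics/{n}0.png',c['img'][:,:,::-1]); print(n,c['fx'],c['cx'],c['cy'],c['pose'],[k for k in c])
E
```

```text
pics
{'time': 0.0, 'tool_pos': array([143.55256611, 556.135081  , 213.61979327]), 'ee_rot': array([-3.95943706e-01, -3.11592513e+00,  2.84475977e-03]), 'force': array([ 0.02037609,  0.22717277, -0.48915018]), 'width': 91.70542605394996} 18.700000000000003
scene 494.52855962699425 322.70102184705036 233.81923150534658 [[ 2.54978072e-01 -8.04357307e-01  5.36652126e-01  1.23763726e+03]
 [ 9.66915992e-01  2.07664568e-01 -1.48151584e-01 -1.38051639e+02]
 [ 7.72317686e-03  5.56672928e-01  8.30695855e-01  1.14677981e+03]
 [ 0.00000000e+00  0.00000000e+00  0.00000000e+00  1.00000000e+00]] ['img', 'fx', 'fy', 'cx', 'cy', 'pose']
top 466.93229240626675 318.6365097615364 249.9182131867278 [[ 2.08314623e-02  9.86148809e-01 -1.64549618e-01  4.20406728e+02]
 [-9.99752855e-01  1.92686438e-02 -1.10882287e-02  3.46705696e+01]
 [-7.76399555e-03  1.64739934e-01  9.86306481e-01  1.14332465e+03]
 [ 0.00000000e+00  0.00000000e+00  0.00000000e+00  1.00000000e+00]] ['img', 'fx', 'fy', 'cx', 'cy', 'pose']
wrist 359.85814586088924 324.83582594961 239.9515252781329 [[ 2.50906137e-01 -9.24547419e-01 -2.86806869e-01  6.29096800e+01]
 [ 9.68010523e-01  2.39236658e-01  7.56402587e-02  5.77382131e+02]
 [-1.31828902e-03 -2.96610673e-01  9.54997576e-01  3.84568816e+02]
 [ 0.00000000e+00  0.00000000e+00  0.00000000e+00  1.00000000e+00]] ['img', 'fx', 'fy', 'cx', 'cy', 'pose']
```

View pics/scene0.png

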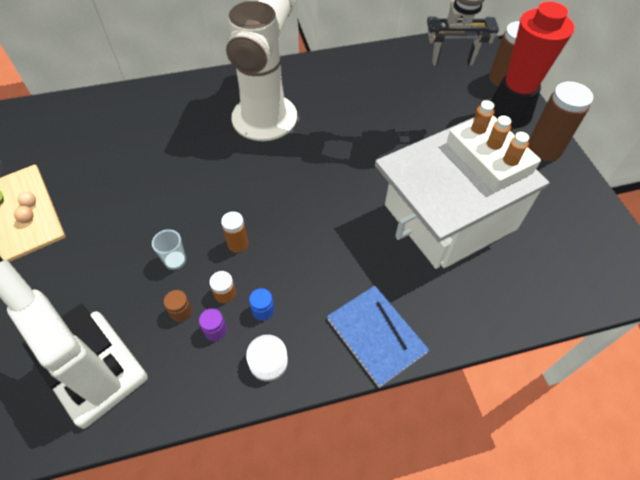

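View pics/top0.png

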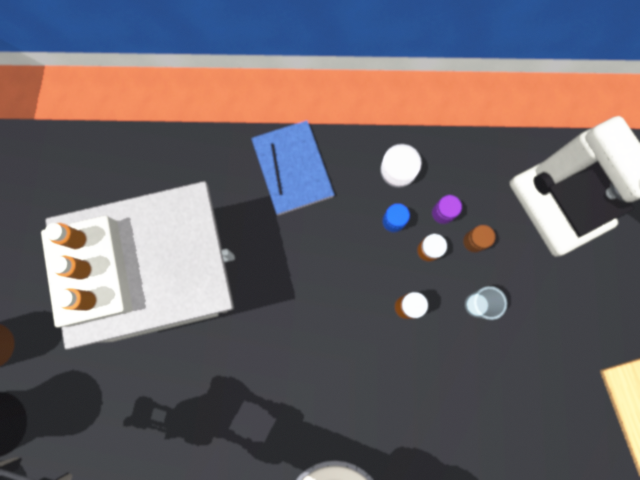

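View pics/wrist0.png

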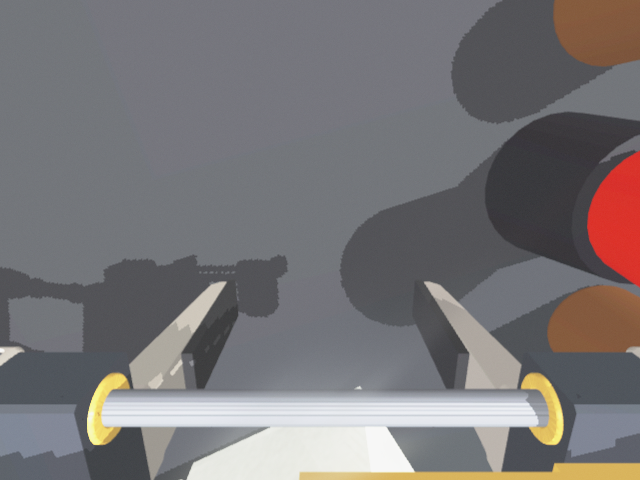

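The scene and top views agree. Amber jars with white lids are at top (434,246), short, and (414,305), tall. The look-alikes are blue (397,217), purple (449,208) and brown (482,237). The rack vials at (60-75,235-300) are far too small. The beaker is at (488,303). The cabinet is on the left, opening to image right (-y), with its handle at (228,256). Next I'll take close crops.

```bash
python3 - <<'E'
import cv2,numpy as np
t=cv2.imread('pics/top0.png'); s=cv2.imread('pics/scene0.png')
a=cv2.resize(t[190:330,370:520],None,fx=4,fy=4,interpolation=cv2.INTER_CUBIC)[:560,:]
cv2.imwrite('pics/c_jar_top.png',a)
cv2.imwrite('pics/c_jar_scene.png',cv2.resize(s[200:350,150:300],None,fx=4,fy=4,interpolation=cv2.INTER_CUBIC))
cv2.imwrite('pics/c_h.png',np.hstack([cv2.resize(t[170:330,190:250],None,fx=3.5,fy=3.5),cv2.resize(s[140:300,370:520],None,fx=3.5,fy=3.5)]))
E
```

```text
(no output)
```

View pics/c_jar_top.png

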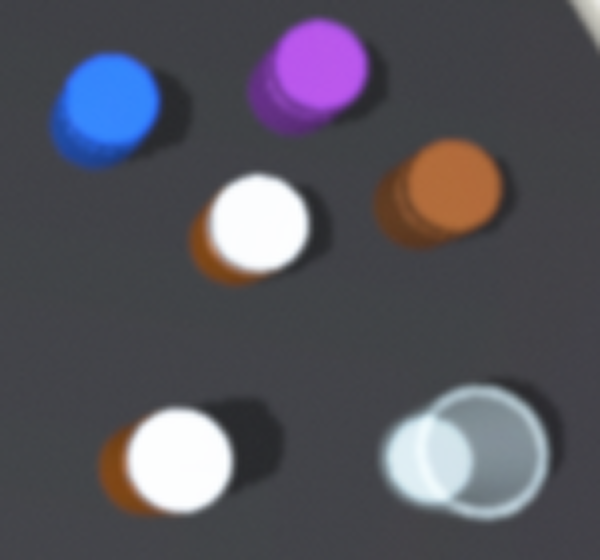

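View pics/c_jar_scene.png

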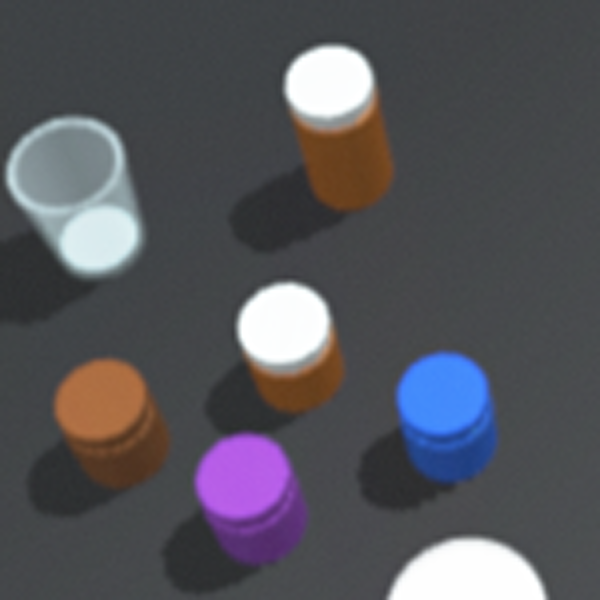

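View pics/c_h.png

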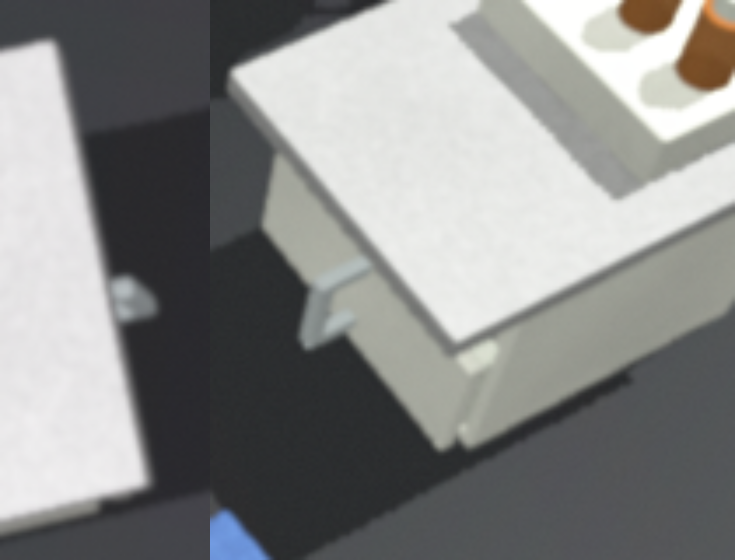

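```bash
cat > h.py <<'E'
import numpy as np,cv2
from scipy.optimize import least_squares
def ray(c,u,v):
    d=np.array([(u-c['cx'])/c['fx'],-(v-c['cy'])/c['fy'],-1.0]); P=c['pose']
    return P[:3,3],P[:3,:3]@d
def onz(c,u,v,z):
    o,d=ray(c,u,v); return o+d*(z-o[2])/d[2]
def tri(*obs):
    A=np.zeros((3,3));b=np.zeros(3);R=[]
    for c,u,v in obs:
        o,d=ray(c,u,v);d=d/np.linalg.norm(d);M=np.eye(3)-np.outer(d,d);A+=M;b+=M@o;R.append((o,M))
    p=np.linalg.solve(A,b); return p,[round(float(np.linalg.norm(M@(p-o))),1) for o,M in R]
def proj(c,p):
    q=np.linalg.inv(c['pose'])@np.r_[p,1]; return c['cx']+c['fx']*q[0]/-q[2], c['cy']-c['fy']*q[1]/-q[2]
E
python3 - <<'E'
import numpy as np,cv2
from h import *
from workcell import capture
np.set_printoptions(precision=1,suppress=True)
t=capture('top');s=capture('scene')
def lids(c,boxes):
    out=[]
    for (x0,y0,x1,y1) in boxes:
        im=c['img'][y0:y1,x0:x1].astype(int); m=((im.min(2)>200)).astype(np.uint8)
        n,l,st,ce=cv2.connectedComponentsWithStats(m); k=1+np.argmax(st[1:,4]); cnt,_=cv2.findContours((l==k).astype(np.uint8),0,cv2.CHAIN_APPROX_NONE)
        e=cv2.fitEllipse(cnt[0]); out.append((e[0][0]+x0,e[0][1]+y0,e[1],st[k,4]))
    return out
lt=lids(t,[(415,230,455,265),(395,285,435,325)]); ls=lids(s,[(205,262,245,300),(215,205,250,235)])
print(lt,ls)
for a,b in zip(lt,ls): print(tri((t,a[0],a[1]),(s,b[0],b[1])))
print('jar onz70',onz(t,*lt[0][:2],70),onz(s,*ls[0][:2],70))
# top slab corners top face
for a,b in [((207,183),None),((232,308),None),((65,347),None),((47,222),None)]: print(onz(t,*a,216))
cv2.imwrite('pics/c_h2.png',np.hstack([cv2.resize(t['img'][235:275,210:250,::-1],None,fx=9,fy=9,interpolation=cv2.INTER_CUBIC),cv2.resize(s['img'][205:245,385:425,::-1],None,fx=9,fy=9,interpolation=cv2.INTER_CUBIC)]))
cv2.imwrite('pics/c_lip.png',np.hstack([cv2.resize(t['img'][170:320,190:240,::-1],None,fx=4,fy=4,interpolation=cv2.INTER_CUBIC),cv2.resize(s['img'][150:300,370:470,::-1],None,fx=4,fy=4,interpolation=cv2.INTER_CUBIC)]))
E
```

```text
[(434.1919593811035, 245.36500072479248, (21.927825927734375, 22.495840072631836), np.int32(418)), (414.3164920806885, 304.6835079193115, (23.657970428466797, 24.262353897094727), np.int32(484))] [(220.5214729309082, 280.64553451538086, (18.54346466064453, 21.524398803710938), np.int32(341)), (231.84292221069336, 220.09668731689453, (16.37291145324707, 20.595869064331055), np.int32(291))]
(array([ 614.9, -223.2,   72. ]), [1.5, 1.5])
(array([ 474.3, -166.5,  117.1]), [1.5, 1.5])
jar onz70 [ 615.5 -222.2   70. ] [ 613.3 -224.8   70. ]
[710.8 278.7 216. ]
[455.5 213.8 216. ]
[373.1 536.6 216. ]
[622.1 601.3 216. ]
```

View pics/c_h2.png

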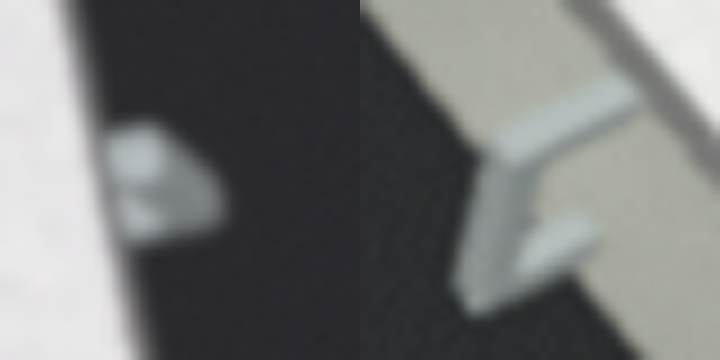

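View pics/c_lip.png

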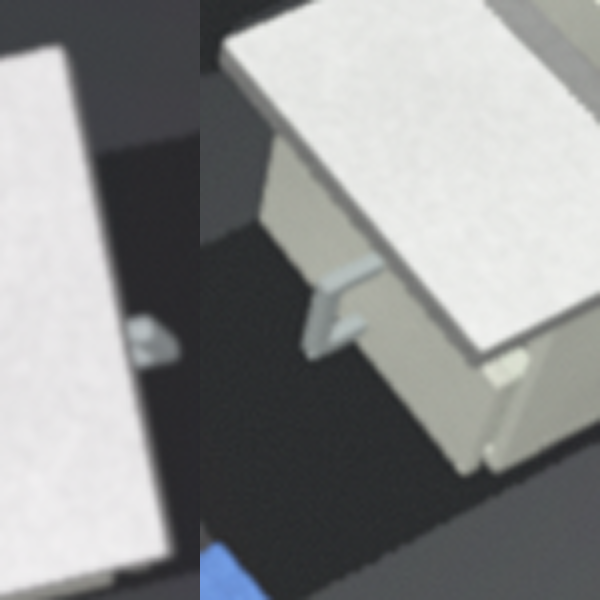

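```bash
python3 - <<'E'
import numpy as np,cv2
from h import *
from workcell import capture
np.set_printoptions(precision=1,suppress=True)
t=capture('top');s=capture('scene')
f=lambda x,x0:(x+.5)/9-.5+x0
T=(t,f(138,210),f(150,235));S=(s,f(508-360,385),f(152,205))
print('bar top',tri(T,S), onz(*T,115),onz(*S,115))
T=(t,f(197,210),f(208,235));S=(s,f(480-360,385),f(298,205))
print('bar bot',tri(T,S), onz(*T,35),onz(*S,35))
g=lambda x,x0:(x+.5)/4-.5+x0
A=[(t,g(65,190),g(46,170)),(t,g(172,190),g(553,170))]
B=[(s,g(223-200,370),g(42,150)),(s,g(483-200,370),g(358,150))]
P=[]
for a,b in zip(A,B): print('lip corner',tri(a,b),onz(*a,216),onz(*b,216)); P.append(onz(*a,216))
P=np.array(P);d=P[0]-P[1];print(np.linalg.norm(d),np.degrees(np.arctan2(d[1],d[0])),P.mean(0))
ex=np.array([-d[1],d[0],0])/np.linalg.norm(d[:2]);print(ex)
# edge line by Canny fits on threshold mask
m=((t['img'].min(2)>150)).astype(np.uint8)
pts=[]
for v in range(195,300):
    r=np.where(m[v,100:240]==0)[0]; r=r[r>95]
    x=100+r[0]-.5; pts.append(onz(t,x,v,216)[:2])
pts=np.array(pts); l=cv2.fitLine(pts[(np.arange(len(pts))<48)|(np.arange(len(pts))>75)].astype(np.float32),cv2.DIST_HUBER,0,.01,.01).ravel();print('line',l,np.degrees(np.arctan2(l[1],l[0])))
E
```

```text
bar top (array([584.3, 252.8, 114.8]), [2.9, 2.9]) [584.9 255.7 115. ] [584.3 249.6 115. ]
bar bot (array([582.1, 254.9,  34.7]), [1.4, 1.4]) [582.3 256.3  35. ] [582.1 253.3  35. ]
lip corner (array([635.6, 176. , 440. ]), [44.4, 44.4]) [714.8 281.3 216. ] [453.4 213.5 216. ]
lip corner (array([ 501.3,  355. , -127. ]), [81.8, 81.8]) [455.7 212.6 216. ] [716.6 281.2 216. ]
268.01164638009686 14.860354060717652 [585.3 246.9 216. ]
[-0.3  1.   0. ]
line [  1.    0.3 585.4 248.6] 14.926771
```

```bash
python3 - <<'E'
import numpy as np
from scipy.spatial.transform import Rotation as Ro
from workcell import state,env
print([a for a in dir(env) if a[0]!='_'])
s=state(); R0=Ro.from_rotvec(s['ee_rot'])
C=Ro.from_euler('z',90,degrees=True)
def fk(q): return Ro.from_euler('ZYZYZ',[q[0],q[1]+q[2],q[3],q[4],q[5]])*C
print('model err deg',np.degrees((fk(s['qpos'])*R0.inv()).magnitude()))
a=np.radians(14.9); ex=np.array([-np.sin(a),np.cos(a),0]);ez=np.array([0,0,1.])
for tilt in(38,42):
  t=np.radians(tilt); z=np.sin(t)*ex-np.cos(t)*ez
  for cam in(1,-1):
    x=cam*(-np.cos(t)*ex-np.sin(t)*ez); y=np.cross(z,x); Rt=Ro.from_matrix(np.c_[x,y,z])
    print(tilt,'cam out' if cam==1 else 'cam lip',np.degrees((Rt*R0.inv()).as_rotvec()).round(1))
    for j1 in(-5,8):
      for p in(85,105):
        A=Ro.from_euler('ZY',[j1,p],degrees=True).inv()*Rt*C.inv()
        e=A.as_euler('ZYZ'); print('   ',j1,p,e.round(2), 'alt',((e+[np.pi,0,np.pi])*[1,-1,1]).round(2))
E
```

```text
['PlanningError', 'hand_in', 'hold_point_z']Traceback (most recent call last):
  File "<stdin>", line 8, in <module>
  File "<stdin>", line 7, in fk
  File "scipy/spatial/transform/_rotation.pyx", line 1413, in scipy.spatial.transform._rotation.Rotation.from_euler
ValueError: Expected axis specification to be a non-empty string of upto 3 characters, got ZYZYZ
```

```bash
python3 - <<'E'
import numpy as np
from scipy.spatial.transform import Rotation as Ro
from workcell import state
s=state(); R0=Ro.from_rotvec(s['ee_rot'])
C=Ro.from_euler('z',90,degrees=True)
def fk(q): return Ro.from_euler('ZY',[q[0],q[1]+q[2]])*Ro.from_euler('ZYZ',[q[3],q[4],q[5]])*C
print('model err deg',np.degrees((fk(s['qpos'])*R0.inv()).magnitude()))
a=np.radians(14.9); ex=np.array([-np.sin(a),np.cos(a),0]);ez=np.array([0,0,1.])
for tilt in(38,42):
  t=np.radians(tilt); z=np.sin(t)*ex-np.cos(t)*ez
  for cam in(1,-1):
    x=cam*(-np.cos(t)*ex-np.sin(t)*ez); y=np.cross(z,x); Rt=Ro.from_matrix(np.c_[x,y,z])
    print(tilt,'cam out' if cam==1 else 'cam lip',np.degrees((Rt*R0.inv()).as_rotvec()).round(1))
    for j1 in(-5,8):
      for p in(85,105):
        A=Ro.from_euler('ZY',[j1,p],degrees=True).inv()*Rt*C.inv()
        e=A.as_euler('ZYZ'); print('   ',j1,p,e.round(2))
E
```

```text
model err deg 1.703074765021786e-14
38 cam out [ 32.4 -32.1 114.3]
    -5 85 [0.65 1.85 2.92]
    -5 105 [0.62 1.57 2.71]
    8 85 [0.67 1.71 3.1 ]
    8 105 [0.66 1.44 2.89]
38 cam lip [ 28.   28.2 -58.3]
    -5 85 [ 0.65  1.85 -0.22]
    -5 105 [ 0.62  1.57 -0.43]
    8 85 [ 0.67  1.71 -0.04]
    8 105 [ 0.66  1.44 -0.26]
42 cam out [ 35.7 -35.4 113.1]
    -5 85 [0.72 1.87 2.94]
    -5 105 [0.68 1.6  2.71]
    8 85 [0.74 1.72 3.11]
    8 105 [0.73 1.46 2.88]
42 cam lip [ 31.   31.2 -57.8]
    -5 85 [ 0.72  1.87 -0.2 ]
    -5 105 [ 0.68  1.6  -0.43]
    8 85 [ 0.74  1.72 -0.03]
    8 105 [ 0.73  1.46 -0.26]
```

The short amber jar is confirmed in both crops: (434,245) in top and (220.5,281) in scene. Triangulated, its lid top is at (614.5,-223.5,72), matching the given 70. The tall jar is at (474,-166). The handle bar is at (583,254), spanning z 35 to 115, and lies on the lip's mid-line. The drawer slides out along (0.257,-0.966). The first move is up, clear of the cabinet.

>>> arm_command([
  [0, 0, 45, 0, 0, 0, 1],
  [0, 0, 45, 0, 0, 0, 1],
  [0, 0, 45, 0, 0, 0, 1],
  [0, 0, 40, 0, 0, 0, 1],
  [35, -31, 0, 0, 0, 0, 1],
  [35, -31, 0, 3.1, 3.12, -5.78, 1],
  [35, -31, 0, 3.1, 3.12, -5.78, 1],
  [35, -31, 0, 3.1, 3.12, -5.78, 1],
])

```text
time: 1.15
tool_pos: [284.7, 431.7, 390.0]
ee_rot: [-0.815, -2.836, -0.212]
force: [1.2, 0.1, 0.7]
width: 91.8
```

>>> arm_command([
  [36, -32, 0, 3.1, 3.12, -5.78, 1],
  [36, -32, 0, 3.1, 3.12, -5.78, 1],
  [36, -32, 0, 3.1, 3.12, -5.78, 1],
  [36, -32, 0, 3.1, 3.12, -5.78, 1],
  [36, -32, 0, 3.1, 3.12, -5.78, 1],
  [36, -32, 0, 3.1, 3.12, -5.78, 1],
  [36, -32, 0, 3.1, 3.12, -5.78, 1],
  [36, -32, 0, 0, 0, 0, 1],
])

```text
time: 1.95
tool_pos: [572.8, 173.7, 388.0]
ee_rot: [-1.527, -1.972, -0.585]
force: [-0.2, -0.1, 0.2]
width: 92.1
```

```bash
python3 - <<'E'
import numpy as np
from scipy.spatial.transform import Rotation as Ro
from workcell import state
s=state(); R0=Ro.from_rotvec(s['ee_rot']);print(s['qpos'].round(2),s['tool_pos'].round(1))
a=np.radians(14.9); ex=np.array([-np.sin(a),np.cos(a),0]);ez=np.array([0,0,1.])
t=np.radians(42); z=np.sin(t)*ex-np.cos(t)*ez; x=(np.cos(t)*ex+np.sin(t)*ez); Rt=Ro.from_matrix(np.c_[x,np.cross(z,x),z])
print(np.degrees((Rt*R0.inv()).as_rotvec()).round(2)); G=np.array([583.3,254,75])
for b in(0,130): p=G+z*(18.7-b);print(b,p.round(1),(p-s['tool_pos']).round(1))
E
```

```text
[-0.25  0.26  1.31  0.67  1.91 -0.38] [572.8 173.7 388. ]
[-0.12 -0.25  0.34]
0 [580.1 266.1  61.1] [   7.3   92.4 -326.9]
130 [602.4 182.  157.7] [  29.7    8.4 -230.3]
```

>>> arm_command([
  [9, -7, -25, 0, 0, 0, 1],
  [9, -7, -40, 0, 0, 0, 1],
  [9, -6, -45, 0, 0, 0, 1],
  [5, 0, -45, 0, 0, 0, 1],
  [0, 10, -40, 0, 0, 0, 1],
  [0, 10, -35, 0, 0, 0, 1],
  [0, 8, 0, 0, 0, 0, 0.6],
  [0, 0, 0, 0, 0, 0, 0.6],
])

```text
time: 2.75
tool_pos: [603.6, 185.8, 160.3]
ee_rot: [-1.521, -1.98, -0.585]
force: [-0.1, -0.8, 1.4]
width: 77.5
```

```bash
python3 - <<'E'
from workcell import state, capture
from h import *
s=state();print(s['tool_pos'].round(1),s['ee_rot'].round(3),s['width'],s['force'].round(1))
c=capture('wrist');cv2.imwrite('pics/w1.png',c['img'][:,:,::-1])
for z in(35,75,115): print(z,np.round(proj(c,[583.3,254,z]),1))
print(c['pose'].round(2))
E
```

```text
[603.6 185.8 160.3] [-1.521 -1.98  -0.585] 77.46886695992214 [-0.1 -0.8  1.4]
35 [321.6 259.6]
75 [321.2 241.5]
115 [320.7 218.4]
[[ 9.7000e-01 -2.3000e-01  1.1000e-01  6.1776e+02]
 [ 2.6000e-01  8.8000e-01 -4.1000e-01  1.3589e+02]
 [ 0.0000e+00  4.2000e-01  9.1000e-01  3.4376e+02]
 [ 0.0000e+00  0.0000e+00  0.0000e+00  1.0000e+00]]
```

View pics/w1.png

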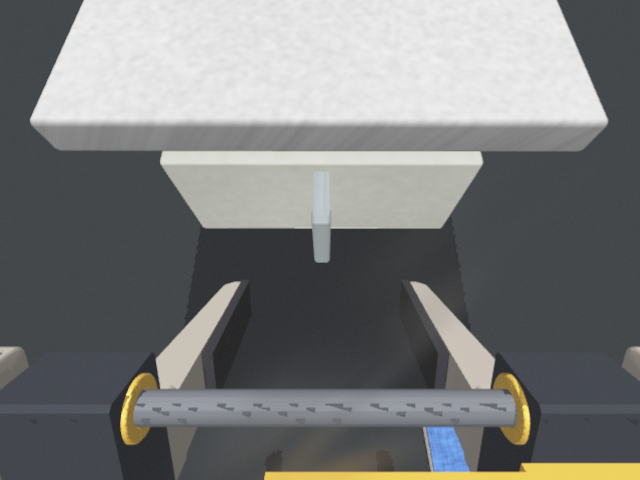

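The wrist view shows the bar centred at u≈321, with its top at v≈215 and bottom at v≈262. That matches my projection (218 and 260), and the lip edge lies level. I'll approach along the fingers.

>>> arm_command([
  [-4.7, 16, -19.8, 0, 0, 0, 0.6],
  [-4.7, 16, -19.8, 0, 0, 0, 0.6],
  [-4.7, 16, -19.8, 0, 0, 0, 0.6],
  [-4.7, 16, -19.8, 0, 0, 0, 0.6],
  [-4.7, 16.3, -20, 0, 0, 0, 0.6],
  [0, 0, 0, 0, 0, 0, 0.6],
  [0, 0, 0, 0, 0, 0, 0.4],
  [0, 0, 0, 0, 0, 0, 0.3],
], newtons=30)

```text
time: 3.6
tool_pos: [582.7, 264.0, 63.0]
ee_rot: [-1.524, -1.983, -0.589]
force: [0.1, 0.4, 0.1]
width: 41.1
```

```bash
python3 - <<'E'
from workcell import state, capture
from h import *
s=state();print(s['tool_pos'].round(1),s['ee_rot'].round(3),s['width'],s['force'].round(1))
c=capture('wrist');cv2.imwrite('pics/w2.png',c['img'][:,:,::-1])
E
```

```text
[582.7 264.   63. ] [-1.524 -1.983 -0.589] 41.0911505286262 [0.1 0.4 0.1]
```

View pics/w2.png

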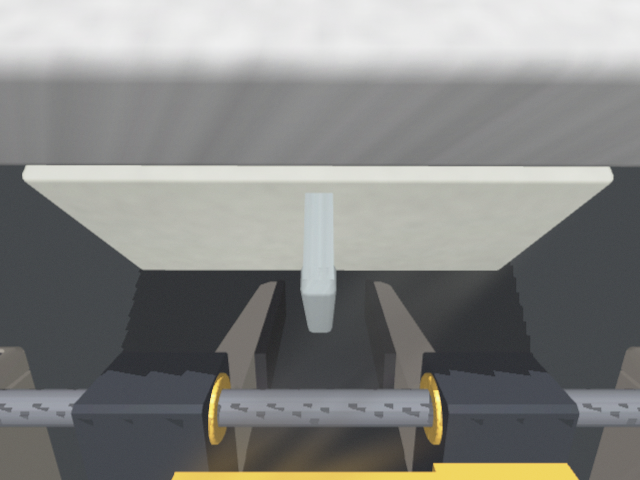

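The bar lies between the open fingers, at u≈318 against a finger middle of about 328, so I'll shift a few mm and close.

>>> arm_command([
  [-3, 2, -1, 0, 0, 0, 0.3],
  [0, 0, 0, 0, 0, 0, 0.2],
  [0, 0, 0, 0, 0, 0, 0.1],
  [0, 0, 0, 0, 0, 0, 0],
  [0, 0, 0, 0, 0, 0, 0],
  [0, 0, 0, 0, 0, 0, 0],
  [0, 0, 0, 0, 0, 0, 0],
  [0, 0, 0, 0, 0, 0, 0],
], newtons=30)

```text
time: 4.45
tool_pos: [578.4, 267.0, 59.7]
ee_rot: [-1.524, -1.98, -0.587]
force: [5.3, 2.5, -0.9]
width: 13.7
```

>>> arm_command([
  [1, -2, 0, 0, 0, 0, 0],
  [1.3, -5, 0, 0, 0, 0, 0],
  [1.8, -6.8, 0, 0, 0, 0, 0],
  [2.3, -8.7, 0, 0, 0, 0, 0],
  [2.3, -8.7, 0, 0, 0, 0, 0],
  [2.3, -8.7, 0, 0, 0, 0, 0],
  [1.3, -4.8, 0, 0, 0, 0, 0],
  [0.5, -1.9, 0, 0, 0, 0, 0],
])

```text
time: 5.25
tool_pos: [590.7, 220.3, 59.7]
ee_rot: [-1.523, -1.979, -0.587]
force: [3.8, 4.3, 0.9]
width: 13.8
```

```bash
python3 - <<'E'
from workcell import state, capture
from h import *
s=state();print(s['tool_pos'].round(1),s['ee_rot'].round(3),s['width'],s['force'].round(1))
c=capture('scene');cv2.imwrite('pics/s3.png',c['img'][:,:,::-1])
E
```

```text
[590.7 220.3  59.7] [-1.523 -1.979 -0.587] 13.771085865379964 [3.8 4.3 0.9]
```

View pics/s3.png

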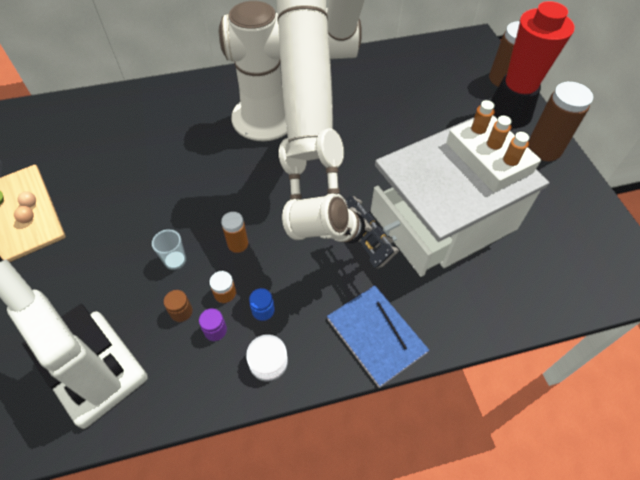

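The drawer is sliding at about 3 N, and the cabinet is unmoved: its lip corner is still near (378,165) in the scene view. Continuing the pull.

>>> arm_command([
  [2, -3.9, 0, 0, 0, 0, 0],
  [2.8, -7.7, 0, 0, 0, 0, 0],
  [2.6, -9.7, 0, 0, 0, 0, 0],
  [2.6, -9.7, 0, 0, 0, 0, 0],
  [2.6, -9.7, 0, 0, 0, 0, 0],
  [2.6, -9.7, 0, 0, 0, 0, 0],
  [2.1, -7.7, 0, 0, 0, 0, 0],
  [1, -3.9, 0, 0, 0, 0, 0],
])

```text
time: 6.1
tool_pos: [607.5, 157.0, 59.5]
ee_rot: [-1.521, -1.978, -0.583]
force: [-5.4, 1.7, 5.0]
width: 13.7
```

>>> arm_command([
  [-0.5, -2, 0.5, 0, 0, 0, 0],
  [0.8, -4, 0.3, 0, 0, 0, 0],
  [1, -4, 0, 0, 0, 0, 0],
  [1, -4, 0, 0, 0, 0, 0],
  [1, -4, 0, 0, 0, 0, 0],
  [0.8, -3, 0, 0, 0, 0, 0],
  [0.5, -2, 0, 0, 0, 0, 0],
  [0.3, -1, 0, 0, 0, 0, 0],
])

```text
time: 6.9
tool_pos: [613.4, 134.1, 59.8]
ee_rot: [-1.523, -1.98, -0.585]
force: [1.9, 2.4, -4.3]
width: 14.0
```

>>> arm_command([
  [0.4, -1.5, 0, 0, 0, 0, 0],
  [0.4, -1.5, 0, 0, 0, 0, 0],
  [0.4, -1.5, 0, 0, 0, 0, 0],
  [0.4, -1.5, 0, 0, 0, 0, 0],
  [0.4, -1.5, 0, 0, 0, 0, 0],
  [0.4, -1.5, 0, 0, 0, 0, 0],
  [0.4, -1.5, 0, 0, 0, 0, 0],
  [0.4, -1.5, 0, 0, 0, 0, 0],
])

```text
time: 7.7
tool_pos: [616.5, 122.2, 59.9]
ee_rot: [-1.523, -1.98, -0.585]
force: [2.0, 2.8, -7.7]
width: 13.7
```

>>> arm_command([
  [0.4, -1.5, -0.3, 0, 0, 0, 0],
  [0.4, -1.5, -0.3, 0, 0, 0, 0],
  [0.4, -1.5, 0, 0, 0, 0, 0],
  [0.4, -1.5, 0, 0, 0, 0, 0],
  [0.4, -1.5, 0, 0, 0, 0, 0],
  [0.4, -1.5, 0, 0, 0, 0, 0],
  [0.4, -1.5, 0, 0, 0, 0, 0],
  [0.4, -1.5, 0, 0, 0, 0, 0],
])

```text
time: 8.5
tool_pos: [619.7, 110.3, 59.8]
ee_rot: [-1.522, -1.98, -0.585]
force: [0.1, 2.2, -3.8]
width: 13.7
```

>>> arm_command([
  [0.3, -1, 0, 0, 0, 0, 0],
  [0.3, -1, 0, 0, 0, 0, 0],
  [0.3, -1, 0, 0, 0, 0, 0],
  [0.3, -1, 0, 0, 0, 0, 0],
  [0.3, -1, 0, 0, 0, 0, 0],
  [0.2, -1, 0, 0, 0, 0, 0],
  [0.2, -1, 0, 0, 0, 0, 0],
  [0.2, -1, 0, 0, 0, 0, 0],
])

```text
time: 9.3
tool_pos: [621.4, 103.7, 59.7]
ee_rot: [-1.521, -1.978, -0.586]
force: [-0.4, 7.1, -3.9]
width: 14.0
```

Force rose to 7 N, so the stiff stretch has begun, about 170 mm along. I'll continue in small steps.

>>> arm_command([
  [0.4, -1.5, 0, 0, 0, 0, 0],
  [0.4, -1.5, 0, 0, 0, 0, 0],
  [0.4, -1.5, 0, 0, 0, 0, 0],
  [0.4, -1.5, 0, 0, 0, 0, 0],
  [0.4, -1.5, 0, 0, 0, 0, 0],
  [0.4, -1.5, 0, 0, 0, 0, 0],
  [0.3, -1.5, 0, 0, 0, 0, 0],
  [0.3, -1.5, 0, 0, 0, 0, 0],
])

```text
time: 10.1
tool_pos: [624.5, 91.8, 59.7]
ee_rot: [-1.521, -1.978, -0.586]
force: [-0.8, 7.7, -2.5]
width: 13.5
```

>>> arm_command([
  [0.2, -0.6, 0, 0, 0, 0, 0],
  [0.2, -0.6, 0, 0, 0, 0, 0],
  [0.2, -0.6, 0, 0, 0, 0, 0],
  [0.1, -0.6, 0, 0, 0, 0, 0],
  [0.2, -0.6, 0, 0, 0, 0, 0],
  [0.2, -0.6, 0, 0, 0, 0, 0],
  [0.1, -0.6, 0, 0, 0, 0, 0],
  [0.1, -0.6, 0, 0, 0, 0, 0],
])

```text
time: 10.9
tool_pos: [625.8, 87.0, 59.7]
ee_rot: [-1.521, -1.978, -0.586]
force: [-0.6, 6.5, -3.1]
width: 14.2
```

>>> arm_command([
  [0.2, -0.6, 0, 0, 0, 0, 0],
  [0.1, -0.5, 0, 0, 0, 0, 0],
  [0.1, -0.5, 0, 0, 0, 0, 0],
  [0.1, -0.5, 0, 0, 0, 0, 0],
  [0.1, -0.5, 0, 0, 0, 0, 0],
  [0.1, -0.5, 0, 0, 0, 0, 0],
  [0.1, -0.5, 0, 0, 0, 0, 0],
  [0.1, -0.4, 0, 0, 0, 0, 0],
])

```text
time: 11.7
tool_pos: [626.8, 83.0, 59.7]
ee_rot: [-1.521, -1.978, -0.587]
force: [-0.2, 6.2, -3.5]
width: 13.7
```

>>> arm_command([
  [0.2, -0.6, 0, 0, 0, 0, 0],
  [0.1, -0.5, 0, 0, 0, 0, 0],
  [0.1, -0.5, 0, 0, 0, 0, 0],
  [0.1, -0.5, 0, 0, 0, 0, 0],
  [0.1, -0.5, 0, 0, 0, 0, 0],
  [0.1, -0.5, 0, 0, 0, 0, 0],
  [0.1, -0.5, 0, 0, 0, 0, 0],
  [0.1, -0.4, 0, 0, 0, 0, 0],
])

```text
time: 12.5
tool_pos: [627.9, 79.0, 59.7]
ee_rot: [-1.521, -1.979, -0.587]
force: [0.5, 7.0, -4.8]
width: 13.5
```

>>> arm_command([
  [0.1, -0.6, 0, 0, 0, 0, 0],
  [0.1, -0.5, 0, 0, 0, 0, 0],
  [0.1, -0.5, 0, 0, 0, 0, 0],
  [0.1, -0.5, 0, 0, 0, 0, 0],
  [0.1, -0.5, 0, 0, 0, 0, 0],
  [0.1, -0.5, 0, 0, 0, 0, 0],
  [0.1, -0.5, 0, 0, 0, 0, 0],
  [0.1, -0.4, 0, 0, 0, 0, 0],
])

```text
time: 13.3
tool_pos: [628.6, 76.0, 59.7]
ee_rot: [-1.52, -1.977, -0.588]
force: [0.1, 11.7, -3.1]
width: 13.8
```

>>> arm_command([
  [0.1, -0.3, 0, 0, 0, 0, 0],
  [0.1, -0.3, 0, 0, 0, 0, 0],
  [0.1, -0.2, 0, 0, 0, 0, 0],
  [0, 0, 0, 0, 0, 0, 0],
  [0, 0, 0, 0, 0, 0, 0],
  [0, 0, 0, 0, 0, 0, 0],
  [0, 0, 0, 0, 0, 0, 0],
  [0, 0, 0, 0, 0, 0, 0],
])

```text
time: 14.1
tool_pos: [628.5, 75.9, 59.7]
ee_rot: [-1.518, -1.977, -0.588]
force: [0.1, 15.0, -3.3]
width: 13.7
```

```bash
python3 - <<'E'
from workcell import state, capture
from h import *
s=state();print(s['tool_pos'].round(1),s['force'].round(1))
c=capture('top');cv2.imwrite('pics/t4.png',c['img'][:,:,::-1])
E
```

```text
[628.5  75.9  59.7] [ 0.1 15.  -3.3]
```

View pics/t4.png

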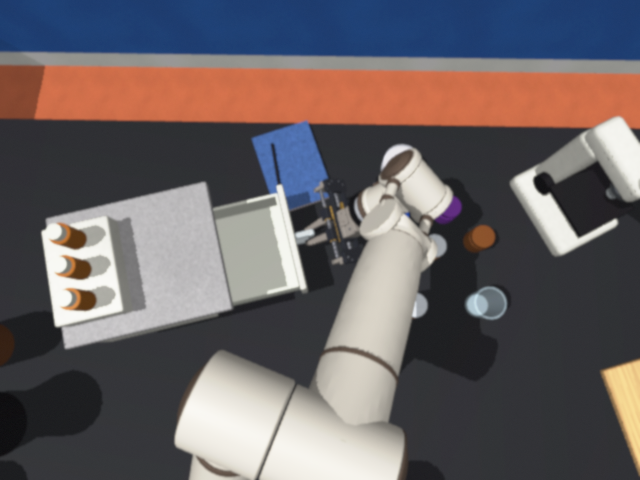

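The stop is reached: force went from 7 to 15 N with no further motion. In the top view the cabinet's edge has not shifted, still (207,183) to (232,308). I'll relax the pull, release and back away along the fingers.

>>> arm_command([
  [-0.3, 1, 0, 0, 0, 0, 0],
  [-0.3, 1, 0, 0, 0, 0, 0],
  [0, 0, 0, 0, 0, 0, 0.2],
  [0, 0, 0, 0, 0, 0, 0.4],
  [0, 0, 0, 0, 0, 0, 0.6],
  [0, 0, 0, 0, 0, 0, 0.6],
  [1.7, -6.5, 7.4, 0, 0, 0, 0.6],
  [5, -19.3, 22, 0, 0, 0, 0.6],
])

```text
time: 14.95
tool_pos: [633.2, 50.1, 87.7]
ee_rot: [-1.52, -1.976, -0.582]
force: [0.1, -0.6, 0.3]
width: 55.0
```

>>> arm_command([
  [5, -19.3, 22, 0, 0, 0, 0.6],
  [5, -19.3, 30, 0, 0, 0, 0.6],
  [5, -19.3, 40, 0, 0, 0, 0.6],
  [0, 0, 45, 0, 0, 0, 0.8],
  [0, 0, 40, 0, 0, 0, 1],
  [0, 0, 20, 0, 0, 0, 1],
  [0, 0, 0, 0, 0, 0, 1],
  [0, 0, 0, 0, 0, 0, 1],
])

```text
time: 15.75
tool_pos: [649.7, -8.9, 284.3]
ee_rot: [-1.523, -1.978, -0.584]
force: [0.2, -0.5, -0.6]
width: 91.4
```

```bash
python3 - <<'E'
from workcell import state, capture
from h import *
from scipy.spatial.transform import Rotation as Ro
s=state();print(s['tool_pos'].round(1),s['force'].round(1),s['qpos'].round(2))
R0=Ro.from_rotvec(s['ee_rot'])
a=np.radians(14.9)
# down, jaw axis y at several yaws ; x_t angle 104.9 keeps
for ang in(50,80,104.9,130):
    g=np.radians(ang);x=np.array([np.cos(g),np.sin(g),0]);z=np.array([0,0,-1.]);Rt=Ro.from_matrix(np.c_[x,np.cross(z,x),z])
    r=np.degrees((Rt*R0.inv()).as_rotvec());print(ang,r.round(1),np.linalg.norm(r).round(1))
c=capture('top');cv2.imwrite('pics/t5.png',c['img'][:,:,::-1])
E
```

```text
[649.7  -8.9 284.3] [ 0.2 -0.5 -0.6] [-0.46  0.59  1.07  0.57  1.95 -0.63]
50 [-42.6   9.4 -52.3] 68.1
80 [-42.3  -1.9 -23.7] 48.6
104.9 [-40.6 -10.9   0.1] 42.1
130 [-37.6 -19.6  24. ] 48.7
```

View pics/t5.png

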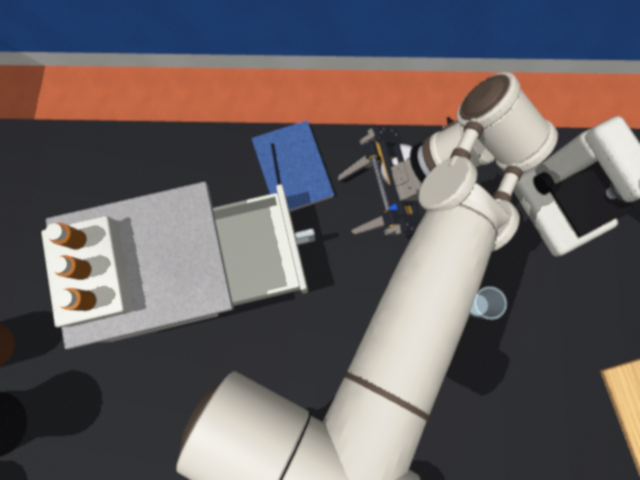

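The drawer is standing out with the handle released, and the cabinet is unmoved. Now I'll work out the pick yaw among the neighbours.

```bash
python3 - <<'E'
import cv2
from workcell import capture
from h import *
np.set_printoptions(precision=1,suppress=True)
c=capture('top'); t=c
im0=cv2.imread('pics/top0.png')
N={'blue':onz(t,396.9,215.5,70),'purple':onz(t,449.6,206.5,70),'brown':onz(t,483,236.5,70),'tall':np.array([474.3,-166.5,0]),'beaker':onz(t,491,303,95),'dish':onz(t,401,165,40)}
J=np.array([614.5,-223.3])
for k,p in N.items(): d=p[:2]-J; print(k,p[:2],np.linalg.norm(d),np.degrees(np.arctan2(d[1],d[0])))
# drawer: front panel top outer corners / inner corners in pics/t5
a=cv2.imread('pics/t5.png');cv2.imwrite('pics/c_d.png',cv2.resize(a[175:320,195:330],None,fx=4,fy=4,interpolation=cv2.INTER_CUBIC))
s=capture('scene');cv2.imwrite('pics/s5.png',s['img'][:,:,::-1])
E
```

```text
blue [ 685.3 -135.9] 112.43445415902174 50.97929746500054
purple [ 709.5 -260.4] 101.9576536686014 -21.332852563910556
brown [ 638.7 -336.4] 115.64989005588717 -77.903301883603
tall [ 474.3 -166.5] 151.26889964563105 157.94538223543088
beaker [ 483.  -339.9] 175.8031974541456 -138.4413693540247
dish [ 820.8 -151.7] 218.39708838408387 19.143682037144703
```

View pics/c_d.png

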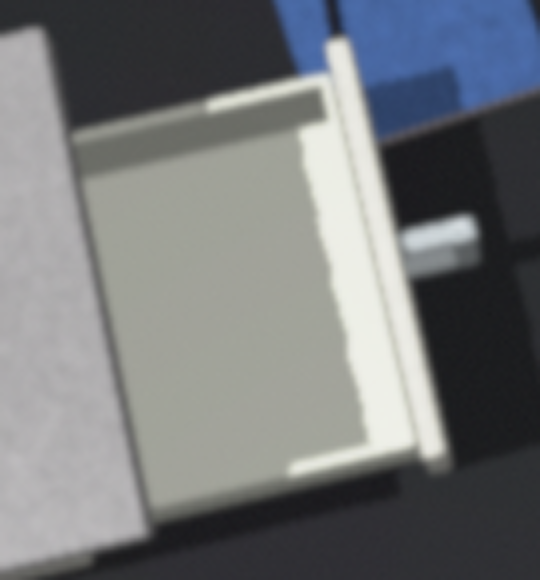

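View pics/s5.png

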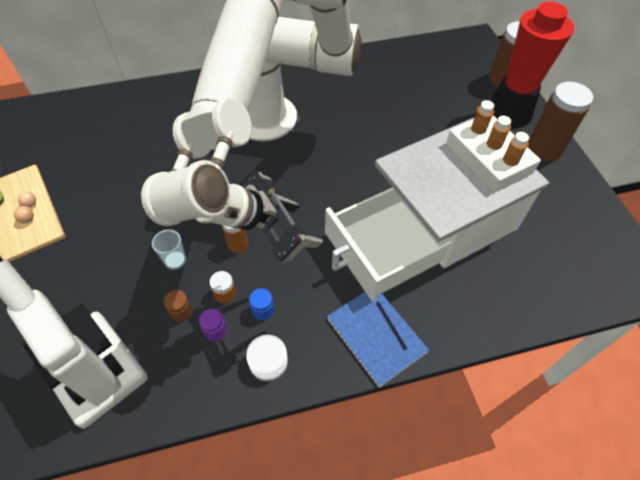

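The neighbours' centres are at least 100 mm from the jar's, so a jaw axis at 15° (tool x at 105°) clears them all. I'll go above the jar, turning the tool upright.

>>> arm_command([
  [-4.4, -26.8, 0, 0, 0, 0, 1],
  [-4.4, -26.8, 0, -6.77, -1.82, 0, 1],
  [-4.4, -26.8, -5, -6.77, -1.82, 0, 1],
  [-4.4, -26.8, -15, -6.77, -1.82, 0, 1],
  [-4.4, -26.8, -20, -6.77, -1.82, 0, 1],
  [-4.4, -26.8, -20, -6.77, -1.82, 0, 1],
  [-4.4, -26.8, -20, -6.77, -1.82, 0, 1],
  [-4.4, -26.8, -20, 0, 0, 0, 1],
])

```text
time: 16.7
tool_pos: [613.9, -220.6, 183.9]
ee_rot: [1.908, 2.495, -0.0]
force: [0.6, -0.7, 0.2]
width: 92.0
```

```bash
python3 - <<'E'
from workcell import state, capture
from h import *
from scipy.spatial.transform import Rotation as Ro
np.set_printoptions(precision=2,suppress=True)
s=state();print(s['tool_pos'].round(1),s['force'].round(1),s['qpos'].round(2))
print(Ro.from_rotvec(s['ee_rot']).as_matrix())
c=capture('wrist');cv2.imwrite('pics/w6.png',c['img'][:,:,::-1])
print(proj(c,[614.5,-223.3,72]),proj(c,[614.5,-223.3,0]))
t=capture('top');print('handle',onz(t,312,232.2,115))
im=c['img'].astype(int);m=(im.min(2)>190).astype(np.uint8)
n,l,st,ce=cv2.connectedComponentsWithStats(m)
for k in range(1,n):
    if st[k,4]>300: print(st[k],ce[k])
E
```

```text
[ 613.9 -220.6  183.9] [ 0.6 -0.7  0.2] [-0.53  0.38  1.4  -0.    1.37 -0.79]
[[-0.26  0.97  0.  ]
 [ 0.97  0.26 -0.  ]
 [-0.    0.   -1.  ]]
(np.float64(323.72350991689916), np.float64(238.6677402336616)) (np.float64(323.88945385104796), np.float64(217.79068333174135))
handle [632.04  61.98 115.  ]
[  90   74   84   88 5709] [131.68 117.01]
[ 512  158  125  107 9412] [578.89 210.07]
[ 293  206   63   61 3020] [323.85 235.92]
[ 361  436   76   36 1680] [406.28 457.29]
[248 466  34  14 349] [264.56 473.82]
```

View pics/w6.png

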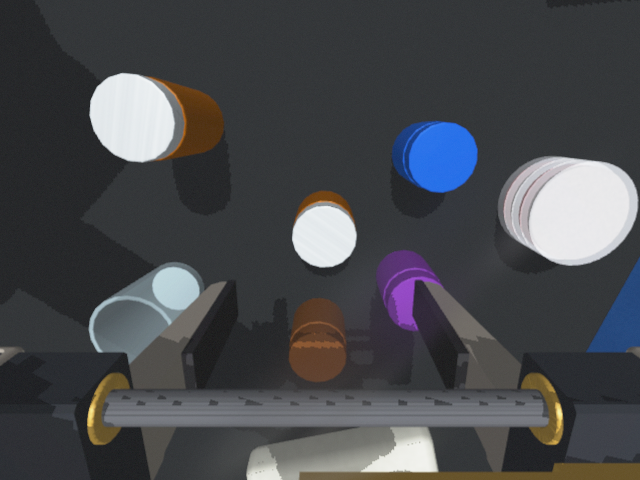

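The wrist view shows the white lid at (324,236), predicted (324,239), so the jar is confirmed at about (614,-221.5). Purple (405,290) and brown (318,340) are clear of the descent. The handle in the top view is at (632,62), agreeing with the pull distance. Descending.

>>> arm_command([
  [0.2, -0.8, -25, 0, 0, 0, 1],
  [0, 0, -25, 0, 0, 0, 1],
  [0, 0, -25, 0, 0, 0, 1],
  [0, 0, -25, 0, 0, 0, 1],
  [0, 0, -25, 0, 0, 0, 1],
  [0, 0, -15, 0, 0, 0, 1],
  [0, 0, -11, 0, 0, 0, 1],
  [0, 0, -4, 0, 0, 0, 1],
])

```text
time: 17.6
tool_pos: [614.8, -223.6, 29.9]
ee_rot: [1.914, 2.491, 0.002]
force: [-0.7, -0.6, 1.0]
width: 92.0
```

>>> arm_command([
  [0, 0, 0, 0, 0, 0, 0.8],
  [0, 0, 0, 0, 0, 0, 0.7],
  [0, 0, 0, 0, 0, 0, 0.6],
  [0, 0, 0, 0, 0, 0, 0.4],
  [0, 0, 0, 0, 0, 0, 0.4],
  [0, 0, 0, 0, 0, 0, 0.4],
  [0, 0, 0, 0, 0, 0, 0.4],
  [0, 0, 0, 0, 0, 0, 0.4],
], newtons=15)

```text
time: 18.4
tool_pos: [615.3, -224.4, 31.6]
ee_rot: [1.913, 2.489, 0.002]
force: [-2.6, 0.4, 5.3]
width: 55.3
```

The jar is gripped at width 55.3, against a diameter of 56. I'll lift, then turn the tool about half a turn while travelling so the camera points away from the cabinet's lip.

>>> arm_command([
  [0, 0, 15, 0, 0, 0, 0.3],
  [0, 0, 30, 0, 0, 0, 0.3],
  [0, 0, 40, 0, 0, 0, 0.3],
  [0, 0, 40, 0, 0, 0, 0.3],
  [0, 0, 40, 0, 0, -7.9, 0.3],
  [0, 10, 35, 0, 0, -7.9, 0.3],
  [0, 15, 20, 0, 0, -7.9, 0.3],
  [0, 20, 10, 0, 0, -7.9, 0.3],
])

```text
time: 19.2
tool_pos: [615.9, -179.4, 264.3]
ee_rot: [2.522, 1.864, 0.005]
force: [0.6, 0.2, -2.7]
width: 55.2
```

>>> arm_command([
  [-1, 25, 0, 0, 0, -7.9, 0.3],
  [-1, 25, 0, 0, 0, -7.9, 0.3],
  [-1, 25, 0, 0, 0, -7.9, 0.3],
  [-1, 25, 0, 0, 0, -7.9, 0.3],
  [-1, 25, 0, 0, 0, -7.9, 0.3],
  [-1, 25, 0, 0, 0, -7.9, 0.3],
  [-1, 25, 0, 0, 0, -7.9, 0.3],
  [-1, 25, 0, 0, 0, -7.9, 0.3],
])

```text
time: 20.0
tool_pos: [606.6, 22.2, 260.9]
ee_rot: [3.128, 0.268, -0.001]
force: [0.0, -0.1, -2.6]
width: 55.1
```

```bash
python3 - <<'E'
from workcell import state, capture
from h import *
s=state();print(s['tool_pos'].round(1),s['force'].round(1),s['qpos'].round(2),s['width'])
c=capture('scene');cv2.imwrite('pics/s7.png',c['img'][:,:,::-1])
E
```

```text
[606.6  22.2 260.9] [ 0.  -0.1 -2.6] [-0.16  0.21  1.44 -0.    1.49  1.24] 55.11861431536883
```

View pics/s7.png

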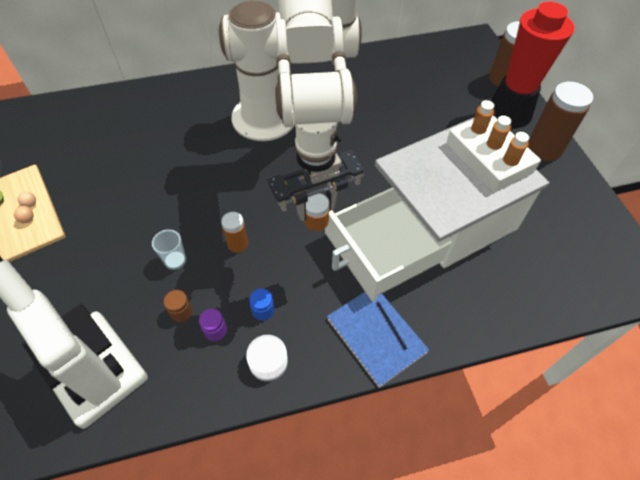

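The jar is held at scene (317,213). The tall jar, beaker and look-alikes are untouched.

>>> arm_command([
  [0, 16, 0, 0, 0, -7.9, 0.3],
  [0, 16, 0, 0, 0, -7.9, 0.3],
  [-0.5, 16, 0, 0, 0, -7.9, 0.3],
  [-0.5, 16, 0, 0, 0, -7.9, 0.3],
  [-0.5, 16, 0, 0, 0, -7.9, 0.3],
  [-0.5, 16, 0, 0, 0, -7.9, 0.3],
  [-0.5, 16, 0, 0, 0, -7.9, 0.3],
  [-0.5, 16, 0, 0, 0, -7.9, 0.3],
])

```text
time: 20.85
tool_pos: [603.7, 149.6, 260.9]
ee_rot: [2.806, -1.41, -0.003]
force: [-0.1, -0.6, -2.5]
width: 55.3
```

>>> arm_command([
  [0, 14, 0, 0, 0, -7.9, 0.3],
  [0, 11, 0, 0, 0, -7.2, 0.3],
  [0, 0, -20, 0, 0, 0, 0.3],
  [0, 0, -25, 0, 0, 0, 0.3],
  [0, 0, -15, 0, 0, 0, 0.3],
  [0, 0, 0, 0, 0, 0, 0.3],
  [0, 0, 0, 0, 0, 0, 0.3],
  [0, 0, 0, 0, 0, 0, 0.3],
])

```text
time: 21.65
tool_pos: [605.0, 173.9, 202.7]
ee_rot: [-2.602, 1.761, -0.001]
force: [0.0, -0.1, -2.2]
width: 55.1
```

```bash
python3 - <<'E'
from workcell import state, capture
from h import *
s=state();print(s['tool_pos'].round(1),s['ee_rot'].round(3),s['force'].round(1),s['qpos'].round(2),s['width'])
c=capture('wrist');cv2.imwrite('pics/w8.png',c['img'][:,:,::-1])
c=capture('top');cv2.imwrite('pics/t8.png',c['img'][:,:,::-1])
E
```

```text
[605.  173.9 202.7] [-2.602e+00  1.761e+00 -1.000e-03] [ 0.  -0.1 -2.2] [ 0.09  0.31  1.45 -0.    1.39  2.85] 55.054780737435856
```

View pics/w8.png

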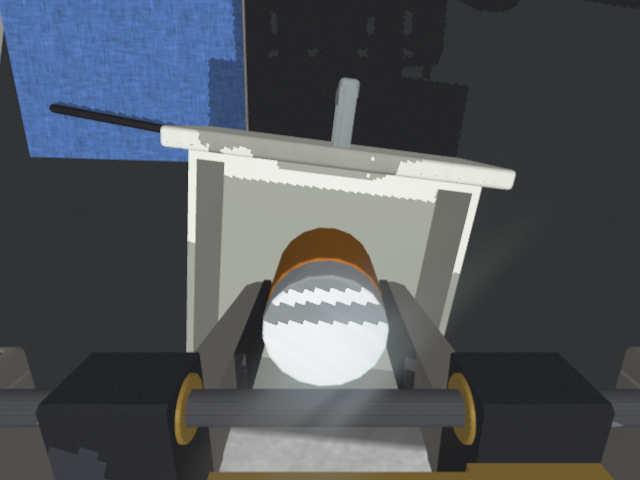

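View pics/t8.png

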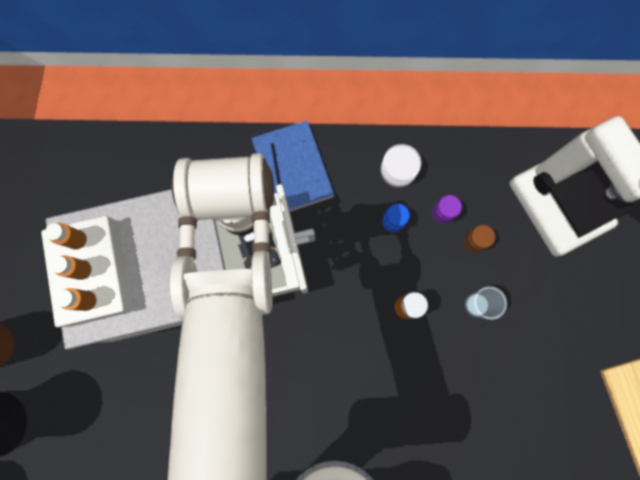

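In the wrist view the jar is centred between the drawer walls (inner u 205 to 455). The floor's front corners are at (225,178) and (437,203). I'll lower partway and look again to get the floor height.

>>> arm_command([
  [0, 0, -15, 0, 0, 0, 0.3],
  [0, 0, -20, 0, 0, 0, 0.3],
  [0, 0, -20, 0, 0, 0, 0.3],
  [0, 0, -20, 0, 0, 0, 0.3],
  [0, 0, -15, 0, 0, 0, 0.3],
  [0, 0, -10, 0, 0, 0, 0.3],
  [0, 0, 0, 0, 0, 0, 0.3],
  [0, 0, 0, 0, 0, 0, 0.3],
])

```text
time: 22.55
tool_pos: [604.6, 173.9, 101.5]
ee_rot: [2.601, -1.76, -0.001]
force: [1.3, 0.5, -2.1]
width: 55.6
```

```bash
python3 - <<'E'
from workcell import state, capture
from h import *
s=state();print(s['tool_pos'].round(1),s['force'].round(1))
c=capture('wrist');cv2.imwrite('pics/w9.png',c['img'][:,:,::-1])
p=c['pose'].copy();c0=dict(c);c0['pose']=p.copy();c0['pose'][2,3]+=202.7-s['tool_pos'][2]
np.savez('/tmp/c.npz',p=p,p0=c0['pose'])
a=cv2.imread('pics/w8.png');b=c['img'][:,:,::-1]
cv2.imwrite('pics/c_f.png',np.hstack([cv2.resize(a[130:250,180:320],None,fx=2.8,fy=2.8,interpolation=cv2.INTER_CUBIC),cv2.resize(b[130:250,150:290],None,fx=2.8,fy=2.8,interpolation=cv2.INTER_CUBIC)]))
E
```

```text
[604.6 173.9 101.5] [ 1.3  0.5 -2.1]
```

View pics/w9.png

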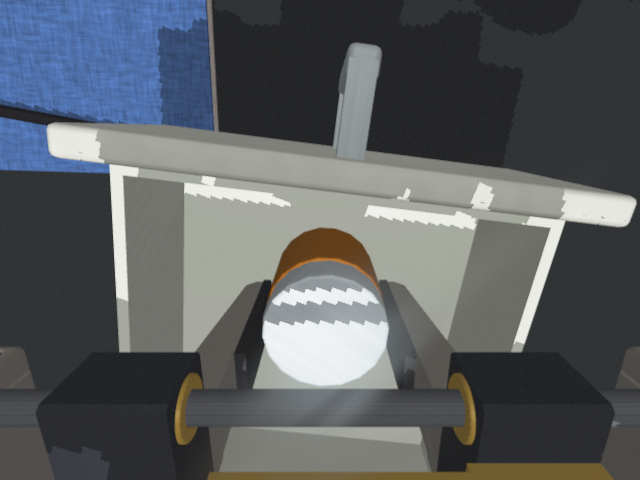

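View pics/c_f.png

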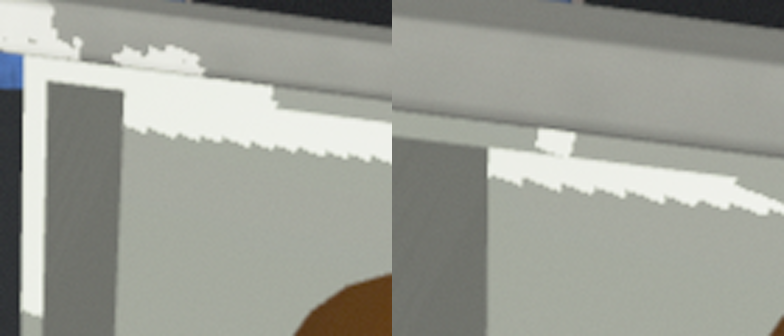

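```bash
python3 - <<'E'
from workcell import capture
from h import *
np.set_printoptions(precision=1,suppress=True)
c=capture('wrist');d=np.load('/tmp/c.npz');b=dict(c,pose=d['p']);a=dict(c,pose=d['p0'])
A=cv2.imread('pics/w8.png').astype(int).sum(2)/3;B=cv2.imread('pics/w9.png').astype(int).sum(2)/3
def edges(I,rows,lo,hi,sgn):
    P=[]
    for v in rows:
        g=np.diff(cv2.GaussianBlur(I,(5,5),1)[v,lo:hi])*sgn; k=int(np.argmax(g)); P.append((lo+k+.5,v))
    P=np.array(P,np.float32); l=cv2.fitLine(P,cv2.DIST_HUBER,0,.01,.01).ravel(); return P,l
def two(l,v1,v2): return [(l[2]+l[0]/l[1]*(v-l[3]),v) for v in(v1,v2)]
def pl(c,pts):
    o,d1=ray(c,*pts[0]);_,d2=ray(c,*pts[1]);n=np.cross(d1,d2);return n/np.linalg.norm(n),o
for name,ra,rb,sg in(('left',(205,240),(160,205),1),('right',(415,445),(440,495),-1)):
    _,la=edges(A,range(210,262),*ra,sg);_,lb=edges(B,range(230,300),*rb,sg)
    pa,pb=two(la,210,260),two(lb,230,300);print(name,pa,pb)
    n1,o1=pl(a,pa);n2,o2=pl(b,pb)
    # height at the cut with vertical plane across drawer through tool y
    ex=np.array([-.257,.966,0]);n3=ex;p3=np.array([612,140,0])
    X=np.linalg.solve(np.array([n1,n2,n3]),[n1@o1,n2@o2,n3@p3]);print(X, 'dir',np.cross(n1,n2)/np.linalg.norm(np.cross(n1,n2)))
E
```

```text
left [(np.float32(221.69305), 210), (np.float32(220.09883), 260)] [(np.float32(183.71712), 230), (np.float32(182.49832), 300)]
[714.9 167.4  17.3] dir [ 0.3 -0.9 -0.2]
right [(np.float32(433.5723), 210), (np.float32(422.60852), 260)] [(np.float32(475.0301), 230), (np.float32(457.05597), 300)]
[508.4 112.4  14.5] dir [-0.2  1.   0. ]
```

Floor width comes out at 214 mm (given 210) and floor height at about 16±4 mm (given about 20), with the centre line as expected. I'll lower to just above it and then feel for contact.

>>> arm_command([
  [0, 0, -10, 0, 0, 0, 0.3],
  [0, 0, -10, 0, 0, 0, 0.3],
  [0, 0, -8, 0, 0, 0, 0.3],
  [0, 0, -6, 0, 0, 0, 0.3],
  [0, 0, -5, 0, 0, 0, 0.3],
  [0, 0, -4, 0, 0, 0, 0.3],
  [0, 0, 0, 0, 0, 0, 0.3],
  [0, 0, 0, 0, 0, 0, 0.3],
])

```text
time: 23.45
tool_pos: [604.3, 173.9, 58.2]
ee_rot: [2.601, -1.76, -0.002]
force: [-0.1, 0.0, -2.0]
width: 55.1
```

>>> arm_command([
  [0, 0, -0.6, 0, 0, 0, 0.3],
  [0, 0, -0.6, 0, 0, 0, 0.3],
  [0, 0, -0.6, 0, 0, 0, 0.3],
  [0, 0, -0.6, 0, 0, 0, 0.3],
  [0, 0, -0.6, 0, 0, 0, 0.3],
  [0, 0, -0.6, 0, 0, 0, 0.3],
  [0, 0, 0, 0, 0, 0, 0.3],
  [0, 0, 0, 0, 0, 0, 0.3],
])

```text
time: 24.25
tool_pos: [604.1, 173.9, 54.4]
ee_rot: [2.6, -1.76, -0.003]
force: [-0.4, -0.5, -1.7]
width: 55.4
```

>>> arm_command([
  [0, 0, -0.5, 0, 0, 0, 0.3],
  [0, 0, -0.5, 0, 0, 0, 0.3],
  [0, 0, -0.5, 0, 0, 0, 0.3],
  [0, 0, -0.5, 0, 0, 0, 0.3],
  [0, 0, 0, 0, 0, 0, 0.3],
  [0, 0, 0, 0, 0, 0, 0.3],
  [0, 0, 0, 0, 0, 0, 0.3],
  [0, 0, 0, 0, 0, 0, 0.3],
])

```text
time: 25.05
tool_pos: [604.2, 173.9, 52.4]
ee_rot: [2.6, -1.76, -0.002]
force: [-0.9, 0.2, -3.0]
width: 55.4
```

>>> arm_command([
  [0, 0, -0.4, 0, 0, 0, 0.3],
  [0, 0, -0.4, 0, 0, 0, 0.3],
  [0, 0, -0.4, 0, 0, 0, 0.3],
  [0, 0, 0, 0, 0, 0, 0.3],
  [0, 0, 0, 0, 0, 0, 0.3],
  [0, 0, 0, 0, 0, 0, 0.3],
  [0, 0, 0, 0, 0, 0, 0.3],
  [0, 0, 0, 0, 0, 0, 0.3],
])

```text
time: 25.85
tool_pos: [604.2, 173.9, 51.5]
ee_rot: [2.6, -1.76, -0.002]
force: [-2.2, -1.5, 3.3]
width: 55.5
```

Contact felt: force z went from -3 to +3.3 N at TCP 51.5, in line with a 20 mm floor. Opening slowly, then rising straight up.

>>> arm_command([
  [0, 0, 0, 0, 0, 0, 0.6],
  [0, 0, 0, 0, 0, 0, 0.63],
  [0, 0, 0, 0, 0, 0, 0.66],
  [0, 0, 0, 0, 0, 0, 0.7],
  [0, 0, 0, 0, 0, 0, 0.75],
  [0, 0, 0, 0, 0, 0, 0.82],
  [0, 0, 0, 0, 0, 0, 0.82],
  [0, 0, 0, 0, 0, 0, 0.82],
])

```text
time: 26.65
tool_pos: [604.1, 173.9, 51.2]
ee_rot: [2.6, -1.76, -0.003]
force: [-0.6, 0.4, -0.1]
width: 75.5
```

```bash
python3 - <<'E'
from workcell import state, capture
from h import *
s=state();print(s['tool_pos'].round(1),s['force'].round(1),s['width'])
c=capture('wrist');cv2.imwrite('pics/w10.png',c['img'][:,:,::-1])
E
```

```text
[604.1 173.9  51.2] [-0.6  0.4 -0.1] 75.45382613626131
```

View pics/w10.png

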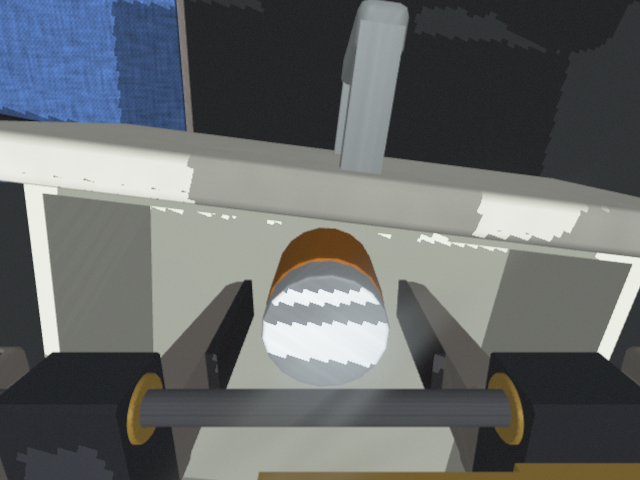

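The jar stands upright with both fingers clear of it; its lid is at (325,323), unmoved on release. Rising.

>>> arm_command([
  [0, 0, 8, 0, 0, 0, 0.82],
  [0, 0, 20, 0, 0, 0, 0.82],
  [0, 0, 30, 0, 0, 0, 0.82],
  [0, 0, 40, 0, 0, 0, 0.82],
  [0, 0, 40, 0, 0, 0, 0.82],
  [0, 0, 40, 0, 0, 0, 0.82],
  [0, -10, 40, 0, 0, 0, 0.82],
  [0, -15, 30, 0, 0, 0, 0.82],
])

```text
time: 27.5
tool_pos: [604.6, 149.3, 303.3]
ee_rot: [-2.602, 1.759, -0.002]
force: [1.4, -0.4, -0.7]
width: 75.6
```

>>> arm_command([
  [-15, -35, 0, 0, 0, 0, 0.82],
  [-15, -35, 0, 0, 0, 0, 0.82],
  [-15, -35, 0, 0, 0, 0, 0.82],
  [-15, -35, 0, 0, 0, 0, 0.82],
  [-15, -35, 0, 0, 0, 0, 0.82],
  [-15, -30, 0, 0, 0, 0, 0.82],
  [-5, -10, 0, 0, 0, 0, 0.82],
  [0, 0, 0, 0, 0, 0, 0.82],
])

```text
time: 28.3
tool_pos: [508.9, -66.9, 299.8]
ee_rot: [2.599, -1.763, -0.001]
force: [-0.8, 0.4, 0.2]
width: 75.6
```

```bash
python3 - <<'E'
from workcell import state, capture
from h import *
np.set_printoptions(precision=1,suppress=True)
s=state();print(s['tool_pos'].round(1),s['force'].round(1))
for n in('top','scene'):
    c=capture(n);cv2.imwrite(f'pics/{n}11.png',c['img'][:,:,::-1])
E
```

```text
[508.9 -66.9 299.8] [-0.8  0.4  0.2]
```

View pics/top11.png

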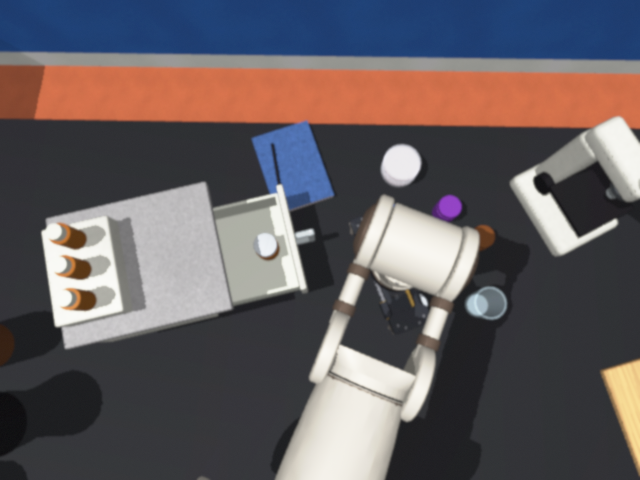

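View pics/scene11.png

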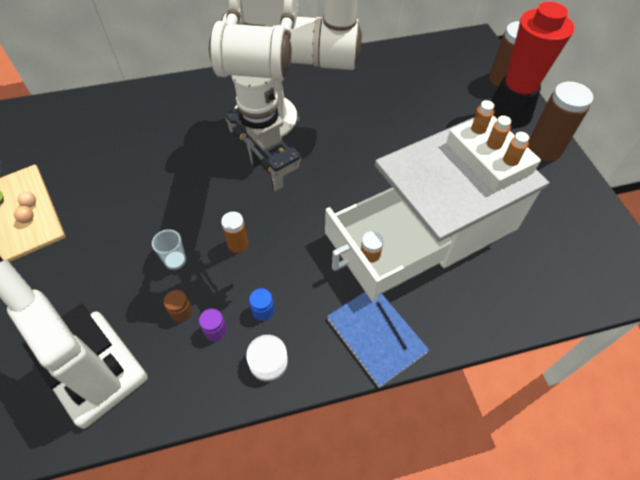

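```bash
python3 - <<'E'
from workcell import state, capture, env
from h import *
np.set_printoptions(precision=1,suppress=True)
t=capture('top');s=capture('scene')
def lid(c,x0,y0,x1,y1):
    m=(c['img'][y0:y1,x0:x1].min(2)>195).astype(np.uint8);n,l,st,ce=cv2.connectedComponentsWithStats(m);k=1+np.argmax(st[1:,4]);return ce[k]+[x0,y0],st[k]
a=lid(t,253,232,280,256);b=lid(s,360,228,384,252);print(a,b);print('lid',tri((t,*a[0]),(s,*b[0])))
for n,(c,o) in {'top':(t,'pics/top0.png'),'t5':(t,'pics/t5.png')}.items():
    g=cv2.imread(o)[:,:,::-1].astype(int);d=np.abs(c['img'].astype(int)-g).max(2)
    print(n,'cabinet-top diff',(d[180:350,45:205]>40).sum(),'drawer front diff',(d[180:300,275:320]>40).sum(), 'changed lip strip',(d[185:305,200:232]>40).sum())
g=cv2.imread('pics/scene0.png')[:,:,::-1].astype(int);d=np.abs(s['img'].astype(int)-g).max(2)
print('scene tall/beaker diff',(d[205:255,220:250]>40).sum(),(d[225:272,150:188]>40).sum())
E
```

```text
(array([266.3, 243.6]), array([  5,   1,  18,  23, 331], dtype=int32)) (array([370.8, 239.8]), array([  1,   2,  21,  19, 269], dtype=int32))
lid (array([607.1, 164.5,  95.9]), [1.6, 1.6])
top cabinet-top diff 7874 drawer front diff 3356 changed lip strip 2257
t5 cabinet-top diff 0 drawer front diff 196 changed lip strip 0
scene tall/beaker diff 10 0
```

```bash
python3 - <<'E'
import cv2,numpy as np
for n in('top0','top11'):
    I=cv2.cvtColor(cv2.imread(f'pics/{n}.png'),cv2.COLOR_BGR2GRAY).astype(float)
    r=[]
    for u in(100,140,180): # upper slab edge
        r.append(160+int(np.argmax(np.diff(cv2.GaussianBlur(I,(5,5),1)[160:235,u]))))
    for v in(190,195,305): r.append(195+int(np.argmin(np.diff(cv2.GaussianBlur(I,(5,5),1)[v,195:245]))))
    print(n,r)
for n in('scene0','scene11'):
    I=cv2.cvtColor(cv2.imread(f'pics/{n}.png'),cv2.COLOR_BGR2GRAY).astype(float)
    print(n,[int(np.argmax(np.abs(np.diff(I[180:300,u]))))+180 for u in(500,520,535)],[int(np.argmax(np.abs(np.diff(I[v,360:400]))))+360 for v in(155,162)])
E
```

```text
top0 [205, 195, 186, 206, 208, 231]
top11 [205, 195, 186, 207, 208, 230]
scene0 [207, 196, 189] [386, 375]
scene11 [206, 180, 189] [385, 376]
```

The cabinet's edges are unchanged to within a pixel, so the earlier brightness difference was only the arm's shadow. One edge sample differed (scene column 520), but its neighbours agree, so I take it as a pick-up error. Handing in.

```bash
python3 -c "
from workcell import env,state
print(env.hand_in(), state()['time'])"
```

```text
the job is handed in; nothing more can be done
the job is handed in; nothing more can be done
```

The job is done and handed in at about 28 s of the 66 s allowed. The drawer is fully out, and the short amber jar stands upright on its floor.

- **Drawer:** I pulled it out by the handle about 198 mm. The pull took about 3 N over the easy run and about 7 N over the stiff last stretch. At the stop the force rose to 15 N with no further motion, and I eased off before releasing.
- **Jar:** I picked it up, lowered it until I felt the floor (force went from -3 to +3 N), then opened the fingers slowly and rose straight up.

**Last checks:**
- **Jar position:** its lid measures z ≈ 96 mm, against about 90 expected for 20 + 70. I put the difference down to lid-mask and calibration error, because the contact height fitted a 20 mm floor. In both views the jar looks upright and clear of the walls and lip.
- **Cabinet:** its edges are within about 1 pixel of the start. One edge sample was off, and so was a raw brightness comparison. I put these down to a mis-picked edge and the arm's shadow, as the neighbouring samples agree.
- **Drawer front:** in the last comparison of the drawer-front region, some pixels still differed from the picture taken just after release. I took that as changed light; the drawer still stands out in the last views.
- **Bystanders:** the tall jar and beaker have not moved in the scene view, and the look-alikes were not touched.
- **Floor height by camera:** this came out at 14 to 17 mm, a little below the stated 20, so I relied on contact when setting the jar down.

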